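Pin back the belt tensioner of an orbital shaker

TASK

The drive belt of this lab shaker has been taken off, and the new one can only go on with the sprung tensioner arm pinned back. Take the locking pin from the tool block, put it down through the bush at the end of the arm and with it swing the arm back against its spring until the pointer stands at the 30 degree mark of the scale (the second long mark after the rest mark), then feel for that mark's hole, seat the pin fully home so that its collar rests on the bush, and let go, so that the pin alone holds the arm. Feel your way slowly with light pressure (10 N will do, never force it), do not let the arm snap back, and leave the other things on the bench undisturbed.

Things in the scene. Friction and masses are not known exactly. Their poses are not given: they have to be found in the camera images.
- shaker: Lab shaker, cover off: fixed beige housing 360 x 380 mm (x, y), flat steel deck 90 mm above the bench. Origin: centre of its underside; -x is its front (control panel), z up. On the deck: driven pulley, motor pulley and posts, all under 40 mm high, and the tensioner, whose arm end runs over a quadrant plate with scale and holes.
- pivot (a point): Pivot axis of the tensioner arm at deck height, at (-25, -150, 90) mm in the shaker's frame; axes as the shaker's. The aluminium quadrant plate lies on the deck, curved round this axis, 106 to 160 mm from it, top 16 mm above the deck. Its scale has short marks every 5 and long marks every 15 degrees, 0 (rest mark) to 45; joint angles go the same way.
- hole30 (a point): Nominal place of the 30 degree hole, at the plate's top face, 120 mm from the pivot. Plain 10.5 mm through holes lie on that radius at the long marks 15, 30, 45 (none at 0). The quadrant sits in slotted screws: scale and holes together are turned about the pivot by an unknown fixed angle, up to 6 degrees (13 mm along the arc) either way; looking or feeling tells. Axes as the shaker's.
- tensioner (a joint): Arm angle in rad: 0 at rest, where the arm points along the shaker's +y from the pivot; grows counter-clockwise from above as it is swung back (its end goes to the shaker's front); end stop 0.92. Pinned in the 30 degree hole it reads 0.41 to 0.64, as the scale is set. Spring force at the bush: 2.5 N at rest, 5 N at 30 degrees, plus 1.7 N when swung at 0.12 m/s.
- bush (a point): Centre of the top rim of the bush in the arm's end, 120 mm from the pivot, 36 mm above the deck; turns with the arm (y outwards along the arm, z up). Bush: 24 mm square, 16 mm long, 10 mm through hole, its foot 4 mm above the quadrant plate. Arm: dark bar 22 mm wide, top 32 mm above the deck, pointer beyond the bush. At rest a pin through the bush stands on solid plate.
- pin: Loose locking pin, 79 mm long, 70 to 120 g, upright in the tool block at the start. Origin: tip of its nose; z up along it. Shaft 9 mm thick, 33 mm long, its last 2.5 mm tapering to 7 mm; collar 22 mm wide, 3 mm thick; round black handle 20 mm wide, 43 mm long. Fully home the collar rests on the bush and the tip is 3 mm above the deck, 13 mm below the plate's top.
- pin_grip (a point): Half-way up the pin's handle with collar, where to grip it: 56 mm above the tip, 23 mm above the underside of the collar. z up along the pin.
- toolblock: Fixed grey tool block 140 x 55 x 42 mm. Origin: centre of its underside. The pin stands in a 35 mm deep, 10.5 mm hole 42 mm from the centre along -x, its collar on the block; two fixed hex drivers with black handles stand 22 and 52 mm along +x, up to 94 mm high.
- bottle: Bystander: amber bottle 64 mm in diameter, 125 mm high. Origin: centre of its underside.
- tuberack: Bystander: purple tube rack 100 x 60 x 45 mm, 56 mm high with its tubes. Origin: centre of its underside.
- dishes: Bystander: stack of three culture dishes 60 mm in diameter, 42 mm high. Origin: centre of its underside.

How it is judged:
By the outcome, as a careful person would: the job done as asked, in the order asked, and still so for the second after the job is handed in, with the robot touching nothing.
It also fails if it takes over 64 s, if anything falls off the work surface, if the arm or the gripper's body presses on something with over 40 N, if the wrist force passes 120 N, or if a joint passes its speed limit or range.

ROBOT

A 7-joint arm with a two-finger parallel gripper is mounted at the origin on the work surface. World frame = base frame: x ahead of the robot, y to its left, z up, the work surface at z = 0. Lengths are in mm, angles in rad, forces in N, time in s.
With the tool pointing down it reaches from about 350 to 900 mm from the base axis. Payload 7.2 kg.
Tool frame: the origin (TCP) lies between the finger pads; the fingertips stand 22 mm ahead of it and the grasp point (between the pads) lies 3 mm ahead of it; x points along the fingers, z is the direction in which the jaws open and shut, and the axes are right-handed (so a half turn about x gives the same grasp; the last joint's range is limited). The gripper opens to 88 mm and grips with 3 to 60 N. Pads are 20 mm wide; open, the fingers measure 115 mm over their backs; the gripper's body (75 mm by 178 mm) begins 61 mm behind the grasp point.
Start: joints at [-1.29, 0.411, -0.013, 1.596, 0.006, 1.134, -0.082], TCP at [213.616, 587.364, 244.653] pointing down, gripper open.
Joint ranges: [-2.95, 2.95], [-0.29, 1.99], [-1.47, 1.44], [0.14, 2.54], [-1.03, 4.17], [0.13, 1.85], [-2.86, 2.86]. Speed limits (rad/s): [2.39, 2.39, 3.01, 3.01, 3.14, 3.14, 3.14].

INTERFACE

Orientations are given as a unit quaternion [x, y, z, w].
In Python, from station import env gives the robot as it stands.
- The arm moves only by the shell command python3 -m crank 'ROWS'. ROWS is JSON, a list that holds one entry, the list of rows, each a list of 5 numbers: the shift along the world's x, y, z in mm, then the turn about the world's z in degrees, then the opening, from -1 (shut) to 1 (fully open). A call has 1 to 5 rows; each row is the pose to reach, as a shift and turn from the pose commanded when the call began; what a row does not reach only later rows make up. A row lasts 1/12 s, in which the tool goes at most 41.7 mm and 7.16 degrees, less where a joint would pass 70% of its speed; a pose out of reach is approached as far as the arm can. A call with a gripper value outside its range is refused whole. The fingers move at their own pace and stop on an object; the grip force is fixed at half the most. Time passes only in rows, so rows that repeat a pose let the fingers close. It gives the time, the measured TCP pose, the force and the opening at its end, in the units of the state.
- env.get_state(): the state, without advancing time (a new reading comes with each control period).
- env.capture(name): name is "side" or "top" or "wrist"; returns the picture (384x512x3 uint8, red, green, blue); there is no depth.
- env.camera_info(name): a dict with "fov_y" (degrees; the focal length in pixels is half the picture's height over the tangent of half this angle, whatever the lens; pixels are square), "cx", "cy" (the principal point, pixels), "origin" and "rotation" of the camera in the world; the wrist camera has in their place "mount" (4x4, takes a point from camera to tool coordinates, whose origin is the TCP and whose axes are the tool frame's). Camera axes: x right, y up, looking along -z (the intrinsics and any distortion apply to the point x, -y, -z); pixel columns grow to the right and rows downward; lengths in mm; the calibration is good to about 2 mm. A picture is of the moment at which its call begins: read the wrist's pose just before it. camera_info takes no time and is no camera call.
- env.sign_off(): hands the job in, once; it reports no verdict.
The state is a dict: "time": time; "qpos": joint angles; "dq": joint speeds; "effort": joint torques, N m; "position": TCP position; "ee_rot": TCP orientation; "contact_force": force on the tool from outside, world axes, zero at the start; "moment": the same for the moment, N m; "finger_gap": finger opening in mm.
Only numpy, scipy, OpenCV 4.12 (cv2) and the standard library are available. Lean on these libraries where they do the work, as an engineer would, in place of code of your own. Each camera call takes 0.05 s, during which the arm holds its last target. There are 200 camera calls.

## Working session

There is one attempt and no reset: what is moved stays moved. The work goes in short steps, Python scripts to look and compute and a shell command to move; the robot and the scene stay as the last step left them, time stands still between calls to the robot, and variables do not carry over. Pictures are saved under pics/ and viewed, about 8 in all and at most 12, crops included, and the job is handed in when it is done.

```bash
ls; mkdir -p pics; python3 - <<'E'
from station import env
import cv2
for n in ("top","side"):
    i=env.camera_info(n); print(n,i)
    cv2.imwrite(f"pics/{n}1.png",env.capture(n)[:,:,::-1])
print(env.camera_info("wrist")); s=env.get_state(); print(s)
E
```

```text
pics
top {'fov_y': 45.987772125107554, 'cx': 261.17446078853624, 'cy': 187.15644276328112, 'origin': array([ 466.90059756,   77.67114811, 1514.58475949]), 'rotation': array([ 0.02406909, -0.02570761, -0.70074028,  0.71254674])}
side {'fov_y': 51.93344099948593, 'cx': 253.28739086928147, 'cy': 188.7774093024611, 'origin': array([ 309.19094632, -688.40375595,  707.97677802]), 'rotation': array([ 0.44925721, -0.06423077, -0.14395644,  0.87938553])}
{'fov_y': 66.4054952544356, 'cx': 258.17920096296945, 'cy': 191.1627526148326, 'mount': array([[ 2.69288131e-05,  2.63966790e-01, -9.64531769e-01,
        -1.40895367e+02],
       [ 1.97695422e-03,  9.64529870e-01,  2.63966325e-01,
         7.22384198e+01],
       [ 9.99998045e-01, -1.91394345e-03, -4.95876614e-04,
        -6.91863614e-02],
       [ 0.00000000e+00,  0.00000000e+00,  0.00000000e+00,
         1.00000000e+00]])}
{'time': 0.1, 'qpos': array([-1.29019558,  0.41178469, -0.0127332 ,  1.59694659,  0.00559977,
        1.13425602, -0.0822002 ]), 'dq': array([-3.21057712e-04, -3.62399507e-03,  7.27694244e-05, -1.31795691e-03,
       -1.68987576e-03,  1.35385472e-03,  6.45549849e-04]), 'effort': array([ 1.93097243e-03, -5.89093852e+01,  6.43388014e-01, -2.91716141e+01,
       -5.38454123e-02,  1.45106722e-02,  3.28381213e-05]), 'position': array([213.48962205, 586.97698223, 243.92059771]), 'ee_rot': array([-0.40596922,  0.57954045,  0.40536877,  0.57879013]), 'contact_force': array([ 0.22250111, -0.0949733 ,  0.69102448]), 'moment': array([ 0.03384596, -0.03721553,  0.0333642 ]), 'finger_gap': 88.19802314651655}
```

View pics/top1.png

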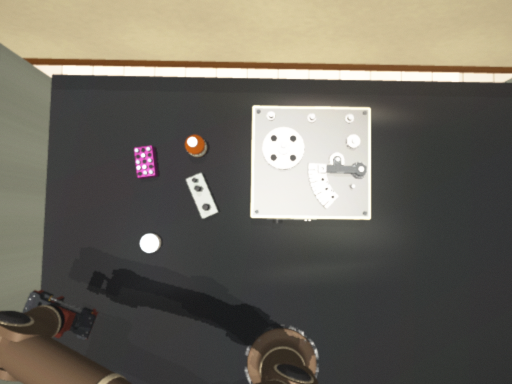

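View pics/side1.png

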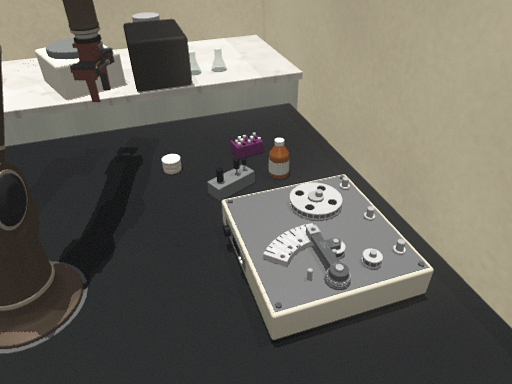

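Top: shaker corners about (251,106), (371,106), (371,218), (251,218). The tensioner pivot is near (361,170), the arm points left, and the quadrant is at about (322,185). The tool block is around (202,196). I'll enlarge both areas.

```bash
cat > h.py <<'E'
import numpy as np, cv2
from scipy.spatial.transform import Rotation as R
from station import env
def cam(n,st=None):
    i=env.camera_info(n); f=192/np.tan(np.radians(i['fov_y']/2))
    if n=='wrist':
        T=R.from_quat(st['ee_rot']).as_matrix(); m=i['mount']
        return f,i['cx'],i['cy'],st['position']+T@m[:3,3],T@m[:3,:3]
    return f,i['cx'],i['cy'],i['origin'],R.from_quat(i['rotation']).as_matrix()
def unproj(c,u,v,z):
    f,cx,cy,o,M=c; d=M@np.array([(u-cx)/f,-(v-cy)/f,-1]); return o+d*(z-o[2])/d[2]
def proj(c,p):
    f,cx,cy,o,M=c; q=M.T@(np.array(p)-o); return cx-f*q[0]/q[2], cy+f*q[1]/q[2]
def crop(img,x0,y0,w,h,k): 
    return cv2.resize(img[y0:y0+h,x0:x0+w],None,fx=k,fy=k,interpolation=cv2.INTER_CUBIC)
E
python3 - <<'E'
from h import *
t=cv2.imread('pics/top1.png')
a=crop(t,246,100,130,125,4); b=crop(t,180,130,45,125,4)
cv2.imwrite('pics/c1.png',np.hstack([b,a]))
c=cam('top')
for u,v in [(251,106),(371,106),(371,218),(251,218)]: print(unproj(c,u,v,90))
E
```

```text
[826.88060358 112.04073502  90.        ]
[ 833.53650872 -271.76890525   90.        ]
[ 476.01466571 -271.59856711   90.        ]
[469.74900835 105.54501292  90.        ]
```

View pics/c1.png

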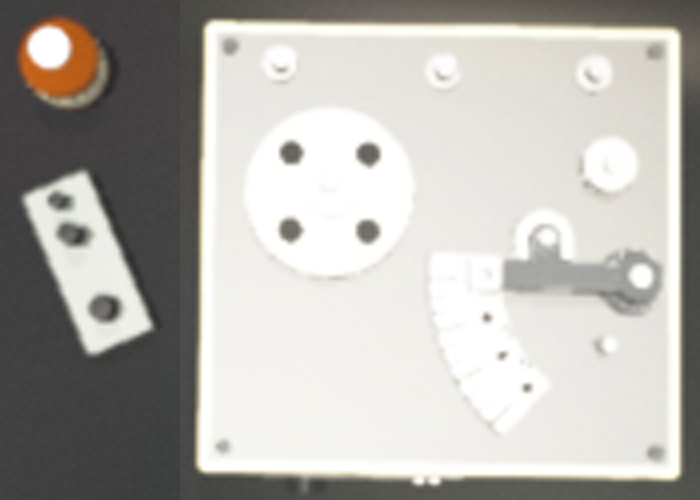

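The enlarged crop shows:
- Housing corners: (205,22), (679,30), (680,478), (198,470).
- Pivot cap: (641,276). Bush: (487,274).
- Quadrant holes: (487,317), (502,355), (527,387).
- Tool block: drivers at (60,200) and (74,234), pin at (104,308).

```bash
python3 - <<'E'
from h import *
c=cam('top')
A=lambda x,y:(246+(x-180)/4-.375,100+y/4-.375)
B=lambda x,y:(180+x/4-.375,130+y/4-.375)
P=[unproj(c,*A(*p),90)[:2] for p in [(205,22),(679,30),(680,478),(198,470)]]
# shaker frame: yaw unknown; image up=+x. TL=(+x,+y),TR=(+x,-y),BR=(-x,-y),BL=(-x,+y)
L=np.array([(180,190),(180,-190),(-180,-190),(-180,190)],float)
P=np.array(P); m=P.mean(0); H=(L.T@(P-m)); yaw=np.arctan2(H[0,1]-H[1,0],H[0,0]+H[1,1])
r=lambda a:np.array([[np.cos(a),-np.sin(a)],[np.sin(a),np.cos(a)]])
print(P.round(1),m,np.degrees(yaw)); print('res',(P-(m+L@r(yaw).T)).round(1))
piv=m+r(yaw)@[-25,-150]; print('pivot',piv, 'bush model',piv+r(yaw)@[0,120])
print('pivot img',unproj(c,*A(641,276),130),'bush img',unproj(c,*A(487,274),126))
for h in [(487,317),(502,355),(527,387)]:
    q=unproj(c,*A(*h),106)[:2]; d=r(-yaw)@(q-piv); print('hole',q,np.hypot(*d),np.degrees(np.arctan2(-d[0],d[1])))
K=np.array([unproj(c,*B(*p),42)[:2] for p in [(22,198),(87,170),(155,325),(92,355)]])
print('block',K,K.mean(0), np.linalg.norm(K-np.roll(K,-1,0),axis=1))
for p,z in [((104,308),88),((74,234),94),((60,200),94)]: 
    q=unproj(c,*B(*p),z)[:2]; print(q,np.linalg.norm(q-K.mean(0)))
d=K[[0,1]].mean(0)-K[[2,3]].mean(0); print('block yaw',np.degrees(np.arctan2(d[1],d[0])), 'pin', K.mean(0)-42*d/np.linalg.norm(d))
s=env.get_state(); print(s['position'],R.from_quat(s['ee_rot']).as_matrix().round(3))
E
```

```text
[[ 829.8  109.3]
 [ 829.8 -269.8]
 [ 472.5 -270.4]
 [ 472.4  108.3]] [651.13224501 -80.63646833] 0.06465336435986231
res [[-1.1 -0.3]
 [-1.5  0.7]
 [ 1.1  0.4]
 [ 1.5 -0.8]]
pivot [ 626.301523   -230.66458318] bush model [ 626.16611334 -110.66465957]
pivot img [ 626.9177678  -230.67518184  130.        ] bush img [ 626.91876107 -112.65548821  126.        ]
hole [ 595.43256373 -115.6363311 ] 119.09824273216643 14.957294768439368
hole [ 565.8617846  -127.55649339] 119.51669405059629 30.313258840117076
hole [ 541.18836023 -147.21132878] 119.20023551094006 45.49953179117875
block [[592.89311388 323.84056185]
 [616.75008193 271.40333648]
 [491.18151537 212.9086271 ]
 [466.02286997 263.4423514 ]] [541.71189529 267.89871921] [ 57.60917921 138.52471236  56.45010833 140.51335387]
[503.12273473 249.14276465] 42.90581713136579
[560.72512262 273.47098301] 19.812948734181685
[587.36806946 285.19798164] 48.82366967220603
block yaw 25.219365619797244 pin [503.71520551 250.00314529]
[213.48962205 586.97698223 243.92059771] [[-0.    -0.94   0.342]
 [-0.001  0.342  0.94 ]
 [-1.    -0.    -0.001]]
```

Everything agrees with the given sizes: the hole radius comes out at 119–119.5 mm against 120, and the hole angles at 15.0, 30.3 and 45.5°. I'll go above the pin and look from there.

```bash
python3 -m crank '[[[27,-31,0,0,1],[54,-62,0,0,1],[81,-93,0,0,1],[108,-124,0,0,1],[135,-155,0,0,1]]]'; python3 -m crank '[[[27,-31,-10,0,1],[54,-62,-20,0,1],[81,-93,-30,0,1],[108,-124,-40,0,1],[135,-155,-50,0,1]]]'; python3 -m crank '[[[20,-27,-10,0,1],[20,-27,-10,0,1],[20,-27,-10,0,1],[20,-27,-10,0,1],[20,-27,-10,0,1]]]'
python3 - <<'E'
from h import *
s=env.get_state(); im=env.capture('wrist')[:,:,::-1]
cv2.imwrite('pics/w1.png',im); c=cam('wrist',s)
print(s['time'],s['position'],s['contact_force'],s['qpos'])
print('pred handle top',proj(c,[503.4,249.6,88]),'collar',proj(c,[503.4,249.6,45]))
E
```

```text
time: 0.52
position: [349.4, 430.6, 244.4]
ee_rot: [-0.406, 0.579, 0.406, 0.579]
contact_force: [0.6, -0.2, 0.2]
finger_gap: 87.4
time: 0.93
position: [482.4, 277.9, 194.9]
ee_rot: [-0.406, 0.579, 0.406, 0.579]
contact_force: [0.9, 1.2, -1.0]
finger_gap: 88.0
time: 1.35
position: [500.7, 254.3, 185.5]
ee_rot: [-0.406, 0.579, 0.407, 0.579]
contact_force: [0.0, 0.0, 0.7]
finger_gap: 87.8
1.35 [500.7398888  254.27799233 185.54785915] [0.0464066  0.01194423 0.69257346] [-0.67164953  0.36214259  0.14837586  1.82894382 -0.06520595  0.95502602
  0.7290882 ]
pred handle top (np.float64(253.91684875249686), np.float64(203.7455060748162)) collar (np.float64(254.49753676147637), np.float64(190.55996610552899))
```

View pics/w1.png

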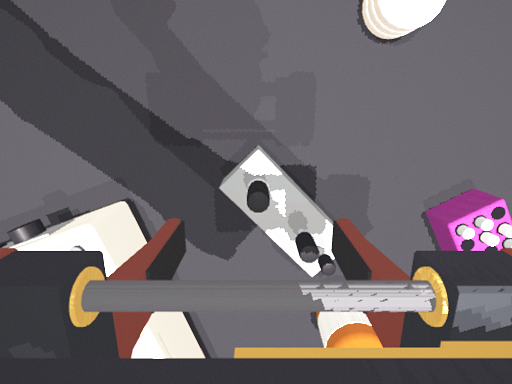

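The wrist view shows the pin handle at about (258,196) and the drivers at (307,245) and (328,263), clear of the fingers. I'll zoom in on the pin.

```bash
python3 - <<'E'
from h import *
im=cv2.imread('pics/w1.png'); cr=crop(im,205,135,150,145,5)
g=cv2.LUT(cr,np.array([min(255,int((i/255)**.5*255)) for i in range(256)],np.uint8))
cv2.imwrite('pics/w1c.png',cv2.resize(g,(621,600)))
E
```

```text
(no output)
```

View pics/w1c.png

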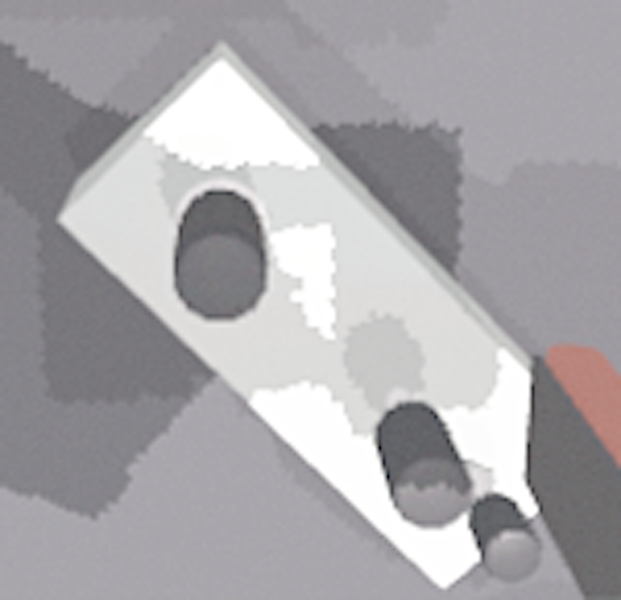

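The handle's top disc is centred at crop (220,277), which is about pixel (258,201.6).

```bash
python3 - <<'E'
from h import *
s=env.get_state(); c=cam('wrist',s); print(s['position'],unproj(c,257.9,201.6,88))
# block corners at z=42 from crop
P=[unproj(c,205+x/4.14-.4,135+y/4.14-.4,42)[:2] for x,y in [(222,58),(62,218),(445,588),(532,362)]]
print(np.array(P).round(1))
E
```

```text
[500.72710052 254.38987255 185.64598887] [502.78496415 253.54547637  88.        ]
[[465.9 267.1]
 [489.2 217.6]
 [617.1 275.4]
 [563.4 314.5]]
```

```bash
python3 -m crank '[[[2,-2,-38,0,1],[2,-2,-76,0,1],[2,-2,-76,0,1],[2,-2,-76,0,1]]]'; python3 - <<'E'
from h import *
s=env.get_state(); im=env.capture('wrist')[:,:,::-1]; c=cam('wrist',s)
cv2.imwrite('pics/w2.png',im)
print(s['position'],proj(c,[503,252,88]))
E
```

```text
time: 1.73
position: [501.9, 251.2, 108.5]
ee_rot: [-0.406, 0.58, 0.406, 0.577]
contact_force: [-0.0, 0.9, 0.5]
finger_gap: 87.7
[501.88681063 251.19532466 108.5485826 ] (np.float64(260.06408389110516), np.float64(237.87592202203194))
```

View pics/w2.png

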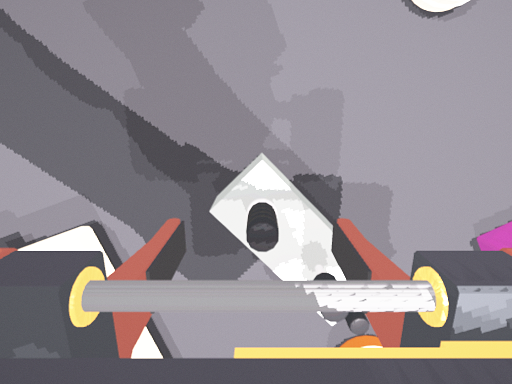

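The pin handle is at about (263,234), 2–3 px right of the mid-line between the fingers (260.5). I'll shift 1.5 mm along y, go down and grip.

```bash
python3 -m crank '[[[0,2,-19,0,1],[0,2,-37,0,1],[0,2,-37,0,1],[0,2,-37,0,1]]]';  python3 -m crank '[[[0,0,0,0,-0.45],[0,0,0,0,-0.45],[0,0,0,0,-0.45],[0,0,0,0,-0.45]]]'; python3 -m crank '[[[0,0,0,0,-1],[0,0,0,0,-1],[0,0,0,0,-1],[0,0,0,0,-1],[0,0,0,0,-1]]]'
```

```text
time: 2.12
position: [504.1, 253.4, 74.1]
ee_rot: [-0.406, 0.579, 0.406, 0.58]
contact_force: [0.6, -0.4, -0.2]
finger_gap: 87.5
time: 2.45
position: [504.0, 253.0, 73.4]
ee_rot: [-0.406, 0.579, 0.406, 0.58]
contact_force: [-0.4, -0.8, -0.2]
finger_gap: 64.4
time: 2.87
position: [503.5, 252.7, 72.4]
ee_rot: [-0.406, 0.579, 0.406, 0.579]
contact_force: [0.5, 0.3, -0.9]
finger_gap: 31.1
```

```bash
python3 -m crank '[[[0,0,0,0,-1],[0,0,0,0,-1],[0,0,0,0,-1],[0,0,0,0,-1],[0,0,0,0,-1]]]'; python3 - <<'E'
from h import *
s=env.get_state(); print(s['position'],s['contact_force'],s['moment'])
E
```

```text
time: 3.28
position: [503.6, 252.7, 72.3]
ee_rot: [-0.406, 0.579, 0.406, 0.579]
contact_force: [-0.1, 0.4, -0.7]
finger_gap: 19.7
[503.57431417 252.69285149  72.34953708] [-0.13877323  0.35035395 -0.73935381] [-0.02352705 -0.00709517 -0.00467161]
```

Gripped: gap 19.7 mm and no side force. Now lift straight up, carry the pin over and turn −55°, so that the jaws line up with the push direction.

```bash
python3 -m crank '[[[0,0,12,0,-1],[0,0,40,0,-1],[0,0,80,0,-1],[0,0,120,0,-1],[0,0,143,0,-1]]]'; python3 -m crank '[[[11,-34,0,-5,-1],[22,-70,0,-11,-1],[34,-108,0,-17,-1],[46,-146,0,-24,-1],[58,-182,0,-31,-1]]]'; python3 -m crank '[[[11,-36,0,-6,-1],[22,-74,0,-12,-1],[33,-112,0,-18,-1],[42,-150,0,-24,-1],[42,-178,0,-24,-1]]]'; python3 -m crank '[[[0,0,0,0,-1],[0,0,0,0,-1],[0,0,0,0,-1],[0,0,0,0,-1]]]'
python3 - <<'E'
from h import *
s=env.get_state(); im=env.capture('wrist')[:,:,::-1]; c=cam('wrist',s)
cv2.imwrite('pics/w3.png',im); np.save('s3.npy',np.r_[s['position'],s['ee_rot']])
print(s['position'],s['contact_force'],s['qpos'],R.from_quat(s['ee_rot']).as_matrix().round(3).tolist())
print('bush pred',proj(c,[626.5,-108.5,126]),'tip if centred',proj(c,s['position']-[0,0,63]))
E
```

```text
time: 3.7
position: [504.6, 252.9, 220.5]
ee_rot: [-0.406, 0.578, 0.405, 0.581]
contact_force: [0.4, 0.5, -0.5]
finger_gap: 19.3
time: 4.12
position: [561.6, 68.6, 216.6]
ee_rot: [-0.234, 0.667, 0.234, 0.667]
contact_force: [0.4, 0.3, -1.2]
finger_gap: 19.0
time: 4.53
position: [604.2, -110.9, 216.4]
ee_rot: [-0.09, 0.701, 0.089, 0.702]
contact_force: [0.2, 0.9, -1.5]
finger_gap: 19.6
time: 4.87
position: [603.6, -105.5, 215.7]
ee_rot: [-0.093, 0.701, 0.094, 0.701]
contact_force: [0.2, 0.7, -1.0]
finger_gap: 19.6
[ 603.56901991 -105.47090676  215.65399447] [ 0.18361288  0.69084586 -0.95903398] [-0.24635495  0.43938851  0.47009042  1.68660688 -0.22288959  1.06907505
  0.55765321] [[-0.0, -0.261, 0.965], [0.001, 0.965, 0.261], [-1.0, 0.001, 0.0]]
bush pred (np.float64(283.92165359983164), np.float64(212.12033295030062)) tip if centred (np.float64(258.30972966490094), np.float64(212.61472760180092))
```

View pics/w3.png

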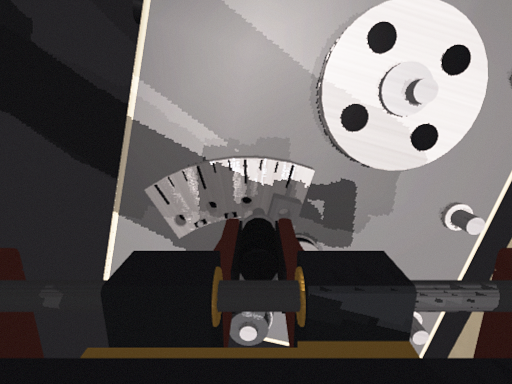

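The wrist view shows the held pin's handle at column 258, the bush at about (285,208), and the scale and holes at (180,220), (212,205) and (246,200). I'll zoom in.

```bash
python3 - <<'E'
from h import *
im=cv2.imread('pics/w3.png'); cr=crop(im,135,140,200,150,4)
g=cv2.LUT(cr,np.array([min(255,int((i/255)**.6*255)) for i in range(256)],np.uint8))
cv2.imwrite('pics/w3c.png',g)
E
```

```text
(no output)
```

View pics/w3c.png

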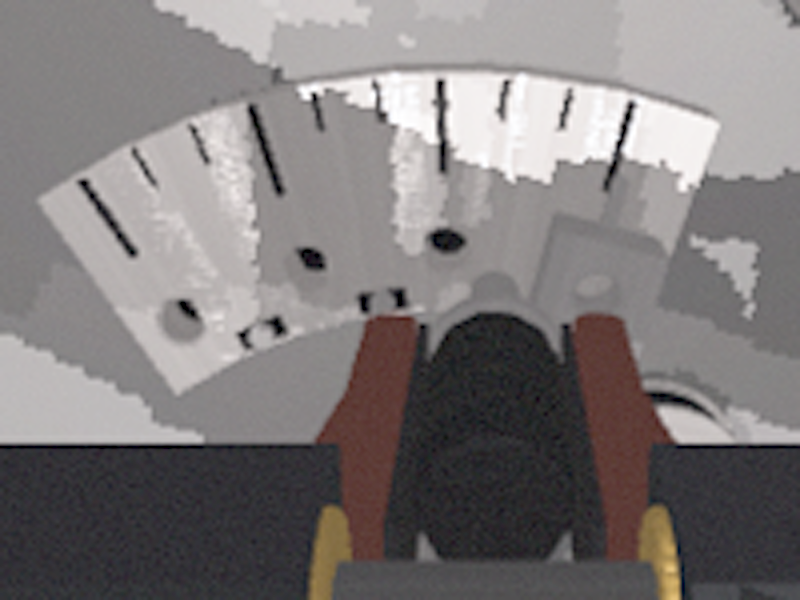

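In the crop the pin nose is at about (494,290) and the bush hole at (596,286). Holes are at (447,240) for 15°, (311,259) for 30° and (182,319) for 45°. Long marks are at (620,145), (441,125), (265,148) and (107,217).

```bash
python3 - <<'E'
from h import *
a=np.load('s3.npy'); c=cam('wrist',dict(position=a[:3],ee_rot=a[3:]))
U=lambda x,y,z:unproj(c,135+x/4-.4,140+y/4-.4,z)[:2]
tip=U(494,290,153); b=U(596,286,126); print('tip',tip,'tcp',a[:2],'bush',b,'delta',b-tip)
H=np.array([U(447,240,106),U(311,259,106),U(182,319,106)]); print(H)
M=np.array([U(620,145,106),U(441,125,106),U(265,148,106),U(107,217,106)])
piv0=b-[0,120]
for name,Q in(('piv from bush',piv0),('piv top',np.array([626.4,-228.5]))):
  for X in (H,M):
    d=X-Q; print(name,np.hypot(*d.T).round(1),np.degrees(np.arctan2(-d[:,0],d[:,1])).round(2))
E
```

```text
tip [ 603.28283729 -105.00883814] tcp [ 603.56901991 -105.47090676] bush [ 625.98683847 -107.71203636] delta [22.70400118 -2.70319822]
[[ 594.43705299 -112.25639303]
 [ 566.16724369 -124.56701325]
 [ 541.09429964 -146.22090111]]
piv from bush [119.7 119.2 117.7] [15.28 30.11 46.17]
piv from bush [146.3 145.8 146.1 146. ] [ 0.23 15.68 30.97 46.35]
piv top [120.6 120.1 118.5] [15.37 30.09 46.03]
piv top [147.1 146.7 147.  146.9] [ 0.39 15.76 30.95 46.24]
```

The scale offset is only about +0.5°. The pin nose sits directly under the TCP, and the bush is 22.7 mm ahead and 2.7 mm to −y. Move over it and go down part of the way.

```bash
python3 -m crank '[[[11,-1,-8,0,-1],[22.5,-2.7,-14,0,-1],[22.5,-2.7,-16,0,-1],[22.5,-2.7,-16,0,-1],[22.5,-2.7,-16,0,-1]]]'; python3 -m crank '[[[0,0,0,0,-1],[0,0,0,0,-1],[0,0,0,0,-1]]]'
python3 - <<'E'
from h import *
s=env.get_state(); im=env.capture('wrist')[:,:,::-1]
g=cv2.LUT(crop(im,195,150,120,100,6),np.array([min(255,int((i/255)**.6*255)) for i in range(256)],np.uint8))
cv2.imwrite('pics/w4c.png',g); print(s['position'],s['contact_force'])
c=cam('wrist',s);p=s['position']; print((np.array(proj(c,p-[0,0,63]))-[195,150])*6, (np.array(proj(c,[626.2,-107.9,126]))-[195,150])*6)
E
```

```text
time: 5.33
position: [625.6, -109.2, 199.4]
ee_rot: [-0.093, 0.701, 0.093, 0.701]
contact_force: [-0.0, 0.5, -0.1]
finger_gap: 19.7
time: 5.58
position: [625.9, -109.9, 199.9]
ee_rot: [-0.092, 0.701, 0.092, 0.701]
contact_force: [-0.1, 0.6, -1.0]
finger_gap: 20.0
[ 625.93220889 -109.90127891  199.87008162] [-0.05249863  0.56584074 -0.99026486]
[379.69722092 375.13423619] [385.63531651 333.10034449]
```

View pics/w4c.png

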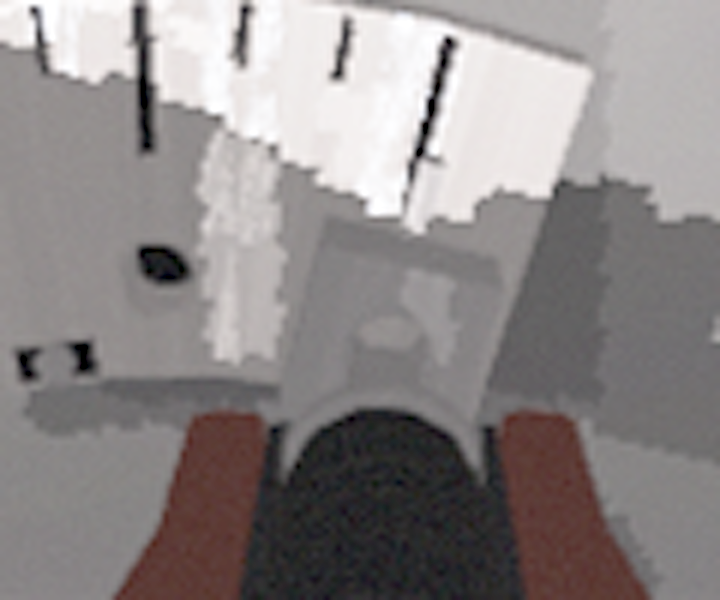

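The bright ellipse at (387,333) is the plate seen through the bush hole, so the rim centre lies lower, at about (389,356). That also matches the bush outline. The nose is at about (387,373).

```bash
python3 - <<'E'
from h import *
s=env.get_state();c=cam('wrist',s); p=s['position']; print(p,s['contact_force'])
U=lambda x,y,z:unproj(c,195+x/6-.4,150+y/6-.4,z)[:2]
t=U(387,373,p[2]-63); print(t)
for q in [(387,353),(393,360)]: print(U(*q,126), U(*q,126)-t)
# predicted lens centre for a rim centre at t
for z in (126,110): print((np.array(proj(c,[t[0],t[1],z]))-[195,150]+.4)*6)
E
```

```text
[ 625.97298671 -109.93162461  199.82556038] [-0.26025578 -0.66521034 -1.30108359]
[ 626.39785567 -109.20923209]
[ 626.7257059  -110.23241295] [ 0.32785023 -1.02318086]
[ 627.71941734 -110.94712364] [ 1.32156167 -1.73789156]
[386.6214689  345.06378894]
[386.12198452 308.20102901]
```

Correct by (0.5, −1) mm and feel downward.

```bash
python3 -m crank '[[[0.5,-1,-3,0,-1],[0.5,-1,-6,0,-1],[0.5,-1,-9,0,-1],[0.5,-1,-9,0,-1],[0.5,-1,-9,0,-1]]]'; python3 -m crank '[[[0,0,-1,0,-1],[0,0,-2,0,-1],[0,0,-3,0,-1],[0,0,-4,0,-1],[0,0,-4,0,-1]]]'
```

```text
time: 6.05
position: [626.4, -111.0, 190.0]
ee_rot: [-0.092, 0.701, 0.092, 0.701]
contact_force: [-0.2, -0.1, -1.9]
finger_gap: 19.7
time: 6.47
position: [626.5, -110.9, 186.2]
ee_rot: [-0.092, 0.701, 0.092, 0.701]
contact_force: [0.2, -0.1, -1.5]
finger_gap: 19.7
```

```bash
python3 -m crank '[[[0,0,-1,0,-1],[0,0,-2,0,-1],[0,0,-2,0,-1],[0,0,-2,0,-1]]]'
```

```text
time: 6.8
position: [626.6, -111.0, 184.4]
ee_rot: [-0.092, 0.701, 0.092, 0.701]
contact_force: [-0.6, -0.9, -1.0]
finger_gap: 19.6
```

No contact force, with the tip nominally 5 mm below the rim. Continue.

```bash
python3 -m crank '[[[0,0,-1,0,-1],[0,0,-2,0,-1],[0,0,-3,0,-1],[0,0,-4,0,-1],[0,0,-4,0,-1]]]'; python3 -m crank '[[[0,0,-1,0,-1],[0,0,-2,0,-1],[0,0,-3,0,-1],[0,0,-4,0,-1],[0,0,-4,0,-1]]]'
```

```text
time: 7.22
position: [626.6, -110.9, 180.2]
ee_rot: [-0.092, 0.701, 0.092, 0.701]
contact_force: [1.0, 0.4, -1.2]
finger_gap: 19.7
time: 7.63
position: [626.6, -110.9, 176.2]
ee_rot: [-0.092, 0.701, 0.092, 0.701]
contact_force: [1.2, -0.7, -1.8]
finger_gap: 19.4
```

```bash
python3 -m crank '[[[0,0,-1,0,-1],[0,0,-2,0,-1],[0,0,-3,0,-1],[0,0,-4,0,-1],[0,0,-4,0,-1]]]'; python3 -m crank '[[[0,0,-0.7,0,-1],[0,0,-1.4,0,-1],[0,0,-2,0,-1],[0,0,-2,0,-1]]]'
```

```text
time: 8.05
position: [626.6, -110.9, 172.2]
ee_rot: [-0.092, 0.701, 0.092, 0.701]
contact_force: [-0.3, -0.1, -0.9]
finger_gap: 19.6
time: 8.38
position: [626.6, -110.9, 170.3]
ee_rot: [-0.092, 0.701, 0.092, 0.701]
contact_force: [0.7, 0.7, -0.5]
finger_gap: 19.6
```

```bash
python3 -m crank '[[[0,0,-0.5,0,-1],[0,0,-1,0,-1],[0,0,-1,0,-1]]]'; python3 -m crank '[[[0,0,-0.5,0,-1],[0,0,-1,0,-1],[0,0,-1,0,-1]]]'
```

```text
time: 8.63
position: [626.6, -111.0, 169.4]
ee_rot: [-0.092, 0.701, 0.092, 0.701]
contact_force: [1.0, 0.1, -1.1]
finger_gap: 19.2
time: 8.88
position: [626.7, -111.1, 169.3]
ee_rot: [-0.092, 0.701, 0.092, 0.701]
contact_force: [-1.4, 0.7, 5.0]
finger_gap: 19.4
```

The plate is found at TCP z = 169.3, so tip = TCP − 63.3 is confirmed and the pin is through the bush. Raise it 2.5 mm and swing the arm slowly along the arc.

```bash
python3 -m crank '[[[0,0,1.5,0,-1],[0,0,3.5,0,-1],[0,0,3.5,0,-1]]]'; python3 -m crank '[[[-4.2,-0.1,0,0,-1],[-8.4,-0.3,0,0,-1],[-12.5,-0.7,0,0,-1],[-16.7,-1.2,0,0,-1],[-20.8,-1.8,0,0,-1]]]'; python3 -m crank '[[[0,0,0,0,-1],[0,0,0,0,-1]]]'
```

```text
time: 9.13
position: [626.6, -111.0, 172.1]
ee_rot: [-0.092, 0.701, 0.092, 0.701]
contact_force: [1.6, 0.9, -0.2]
finger_gap: 19.6
time: 9.55
position: [605.6, -112.9, 172.1]
ee_rot: [-0.092, 0.701, 0.092, 0.701]
contact_force: [4.9, -0.6, -1.1]
finger_gap: 19.7
time: 9.72
position: [605.4, -112.9, 172.1]
ee_rot: [-0.092, 0.701, 0.092, 0.701]
contact_force: [4.0, -0.2, -0.4]
finger_gap: 19.4
```

The spring is felt at 4 N and the pin is carrying the arm. Continue.

```bash
python3 -m crank '[[[-4.1,-0.8,0,0,-1],[-8.2,-1.8,0,0,-1],[-12.3,-2.8,0,0,-1],[-16.3,-4.1,0,0,-1],[-20.2,-5.4,0,0,-1]]]'; python3 -m crank '[[[-4,-1.5,0,0,-1],[-7.8,-3.2,0,0,-1],[-11.6,-4.9,0,0,-1],[-15.3,-6.8,0,0,-1],[-15.3,-6.8,0,0,-1]]]'; python3 - <<'E'
from h import *
s=env.get_state(); im=env.capture('wrist')[:,:,::-1]
g=cv2.LUT(crop(im,195,110,130,120,5),np.array([min(255,int((i/255)**.6*255)) for i in range(256)],np.uint8))
cv2.imwrite('pics/w5c.png',g); print(s['position'],s['contact_force'],s['moment'])
E
```

```text
time: 10.13
position: [585.5, -118.3, 172.0]
ee_rot: [-0.092, 0.701, 0.092, 0.701]
contact_force: [5.4, 1.0, -0.2]
finger_gap: 19.5
time: 10.55
position: [569.7, -125.4, 172.1]
ee_rot: [-0.092, 0.701, 0.092, 0.701]
contact_force: [4.4, -0.0, -1.5]
finger_gap: 19.8
[ 569.74987321 -125.42430123  172.08335594] [ 4.44305721e+00 -4.04219199e-03 -1.47178732e+00] [ 0.07297021 -1.23189627 -0.00730901]
```

View pics/w5c.png

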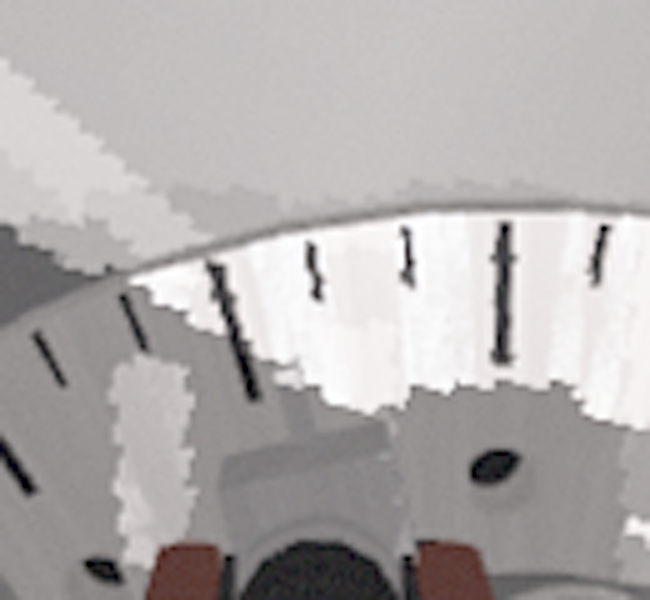

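The pointer, at about (298,410), is 2–2.5° short of the second long mark at (258,410). The 15° hole at (495,467) is behind it. Creep to about 29.3°, then lower lightly and feel forward.

```bash
python3 -m crank '[[[-1,-0.5,0,0,-1],[-1.8,-1,-1,0,-1],[-1.8,-1,-2,0,-1],[-1.8,-1,-2.8,0,-1],[-1.8,-1,-3.4,0,-1]]]'; python3 -m crank '[[[0,0,0,0,-1],[0,0,0,0,-1]]]'
```

```text
time: 11.02
position: [569.1, -125.7, 169.1]
ee_rot: [-0.092, 0.701, 0.093, 0.701]
contact_force: [3.7, 1.6, 9.0]
finger_gap: 19.4
time: 11.18
position: [569.1, -125.7, 169.2]
ee_rot: [-0.092, 0.701, 0.093, 0.701]
contact_force: [4.0, 0.9, 4.6]
finger_gap: 19.6
```

```bash
python3 -m crank '[[[-0.4,-0.2,0,0,-1],[-0.8,-0.5,0,0,-1],[-0.8,-0.5,0,0,-1]]]'; python3 -m crank '[[[-0.4,-0.2,0,0,-1],[-0.8,-0.5,0,0,-1],[-0.8,-0.5,0,0,-1]]]'
```

```text
time: 11.43
position: [568.8, -125.8, 169.2]
ee_rot: [-0.092, 0.7, 0.093, 0.702]
contact_force: [6.6, 1.6, 3.1]
finger_gap: 19.6
time: 11.68
position: [568.2, -126.2, 169.2]
ee_rot: [-0.093, 0.7, 0.093, 0.702]
contact_force: [6.0, 2.3, 2.9]
finger_gap: 19.3
```

```bash
python3 -m crank '[[[-0.4,-0.2,0,0,-1],[-0.8,-0.5,0,0,-1],[-0.8,-0.5,0,0,-1]]]'; python3 -m crank '[[[-0.4,-0.2,0,0,-1],[-0.8,-0.5,0,0,-1],[-0.8,-0.5,0,0,-1]]]'; python3 -m crank '[[[-0.4,-0.2,0,0,-1],[-0.8,-0.5,0,0,-1],[-0.8,-0.5,0,0,-1]]]'
```

```text
time: 11.93
position: [567.2, -126.8, 169.2]
ee_rot: [-0.093, 0.7, 0.093, 0.702]
contact_force: [6.0, 1.6, 3.2]
finger_gap: 19.3
time: 12.18
position: [565.9, -127.6, 169.0]
ee_rot: [-0.092, 0.701, 0.093, 0.701]
contact_force: [5.0, 1.2, 2.1]
finger_gap: 19.9
time: 12.43
position: [565.1, -128.1, 168.9]
ee_rot: [-0.092, 0.701, 0.093, 0.701]
contact_force: [5.1, 1.8, 3.1]
finger_gap: 19.5
```

z is easing down and the force is dropping. Press down a little here.

```bash
python3 -m crank '[[[0,0,-0.5,0,-1],[0,0,-1,0,-1],[0,0,-1,0,-1]]]'; python3 -m crank '[[[0,0,-0.3,0,-1],[0,0,-0.3,0,-1]]]'
```

```text
time: 12.68
position: [565.1, -128.0, 167.8]
ee_rot: [-0.092, 0.701, 0.093, 0.701]
contact_force: [6.5, 2.4, 1.7]
finger_gap: 19.2
time: 12.85
position: [565.2, -128.0, 167.6]
ee_rot: [-0.092, 0.701, 0.093, 0.701]
contact_force: [5.4, 2.6, 2.5]
finger_gap: 19.5
```

It is entering the hole, 1.7 mm below the plate's top. Continue slowly.

```bash
python3 -m crank '[[[0,0,-0.6,0,-1],[0,0,-1.2,0,-1],[0,0,-1.2,0,-1]]]'; python3 -m crank '[[[0,0,-0.5,0,-1],[0,0,-1,0,-1],[0,0,-1,0,-1]]]'
```

```text
time: 13.1
position: [565.2, -127.9, 166.4]
ee_rot: [-0.092, 0.701, 0.093, 0.702]
contact_force: [5.8, 2.3, 3.0]
finger_gap: 19.2
time: 13.35
position: [565.4, -127.8, 165.4]
ee_rot: [-0.092, 0.7, 0.093, 0.702]
contact_force: [6.6, 2.3, 2.4]
finger_gap: 19.5
```

```bash
python3 -m crank '[[[0.2,0.1,-1,0,-1],[0.3,0.2,-2,0,-1],[0.3,0.2,-3,0,-1],[0.3,0.2,-3,0,-1]]]'; python3 -m crank '[[[0,0,-1,0,-1],[0,0,-2,0,-1],[0,0,-3,0,-1],[0,0,-3,0,-1]]]'
```

```text
time: 13.68
position: [565.6, -127.6, 162.3]
ee_rot: [-0.093, 0.7, 0.093, 0.702]
contact_force: [5.6, 1.9, 1.4]
finger_gap: 19.7
time: 14.02
position: [565.6, -127.6, 159.4]
ee_rot: [-0.093, 0.7, 0.093, 0.702]
contact_force: [5.6, 2.2, 0.8]
finger_gap: 19.7
```

```bash
python3 -m crank '[[[0,0,-1,0,-1],[0,0,-2,0,-1],[0,0,-2.5,0,-1],[0,0,-2.5,0,-1]]]'; python3 -m crank '[[[0,0,-0.5,0,-1],[0,0,-1,0,-1],[0,0,-1,0,-1]]]'
```

```text
time: 14.35
position: [565.7, -127.7, 157.0]
ee_rot: [-0.093, 0.7, 0.093, 0.702]
contact_force: [6.4, 2.5, 2.5]
finger_gap: 19.7
time: 14.6
position: [565.7, -127.6, 156.3]
ee_rot: [-0.092, 0.7, 0.093, 0.702]
contact_force: [5.3, 2.6, 6.6]
finger_gap: 19.4
```

The collar has seated: TCP z = 156.3 exactly as expected, and the force is rising. Confirm with a light press, then unload sideways onto the hole.

```bash
python3 -m crank '[[[0,0,-0.3,0,-1],[0,0,-0.3,0,-1]]]'; python3 -m crank '[[[0.3,0.1,0,0,-1],[0.6,0.3,0,0,-1],[0.6,0.3,0,0,-1]]]'; python3 -m crank '[[[0.2,0.1,0.3,0,-1],[0.4,0.2,0.3,0,-1],[0.4,0.2,0.3,0,-1]]]'
```

```text
time: 14.77
position: [565.8, -127.6, 156.3]
ee_rot: [-0.092, 0.7, 0.093, 0.702]
contact_force: [4.5, 2.9, 7.7]
finger_gap: 19.5
time: 15.02
position: [565.9, -127.6, 156.3]
ee_rot: [-0.092, 0.701, 0.093, 0.701]
contact_force: [2.7, 1.8, 9.4]
finger_gap: 19.4
time: 15.27
position: [565.9, -127.5, 156.3]
ee_rot: [-0.092, 0.701, 0.093, 0.701]
contact_force: [1.6, 1.1, 7.6]
finger_gap: 19.5
```

Side force fell to about 2 N with no movement, so the hole carries the arm. Open the jaws.

```bash
python3 -m crank '[[[0.2,0.1,0.5,0,-1],[0.2,0.1,0.5,0,-1]]]'; python3 -m crank '[[[0,0,0,0,-0.4],[0,0,0,0,-0.2],[0,0,0,0,0],[0,0,0,0,0],[0,0,0,0,0]]]'; python3 -m crank '[[[0,0,0,0,0],[0,0,0,0,0],[0,0,2,0,0]]]';  python3 -m crank '[[[0,0,10,0,0],[0,0,30,0,0],[0,0,60,0,0],[0,0,90,0,0],[0,0,90,0,0]]]'
python3 - <<'E'
from h import *
s=env.get_state(); w=env.capture('wrist')[:,:,::-1]; t=env.capture('side')[:,:,::-1]; p=env.capture('top')[:,:,::-1]
print(s['position'],s['contact_force'])
for n,i in (('w6',w),('side6',t),('top6',p)): cv2.imwrite(f'pics/{n}.png',i)
cv2.imwrite('pics/m6.png',np.hstack([crop(w,120,100,200,220,2),crop(t,220,170,200,220,2)]))
d=cv2.absdiff(cv2.imread('pics/top1.png'),p).max(2)[100:280,110:246]; print('bystander region diff px',(d>40).sum())
E
```

```text
time: 15.43
position: [565.9, -127.5, 156.3]
ee_rot: [-0.092, 0.701, 0.093, 0.701]
contact_force: [2.6, 1.0, 6.7]
finger_gap: 19.1
time: 15.85
position: [565.3, -127.8, 155.5]
ee_rot: [-0.092, 0.702, 0.092, 0.701]
contact_force: [-1.0, -0.5, 0.7]
finger_gap: 43.2
time: 16.1
position: [565.7, -127.6, 157.7]
ee_rot: [-0.092, 0.701, 0.092, 0.701]
contact_force: [0.7, -0.2, -0.7]
finger_gap: 43.9
time: 16.52
position: [568.5, -128.9, 254.6]
ee_rot: [-0.093, 0.698, 0.091, 0.704]
contact_force: [0.3, -0.4, -0.0]
finger_gap: 43.8
[ 568.50103006 -128.89458821  254.57063117] [ 0.34106776 -0.35192168 -0.00476685]Traceback (most recent call last):
  File "<stdin>", line 5, in <module>
    return _nx.concatenate(arrs, 1, dtype=dtype, casting=casting)
           ~~~~~~~~~~~~~~~^^^^^^^^^^^^^^^^^^^^^^^^^^^^^^^^^^^^^^^
ValueError: all the input array dimensions except for the concatenation axis must match exactly, but along dimension 0, the array at index 0 has size 440 and the array at index 1 has size 428
```

```bash
python3 - <<'E'
from h import *
w,t,p=[cv2.imread(f'pics/{n}6.png') for n in('w','side','top')]
cv2.imwrite('pics/m6.png',np.hstack([crop(w,150,100,200,200,2),crop(t,220,180,200,200,2)]))
d=cv2.absdiff(cv2.imread('pics/top1.png'),p).max(2)[100:280,110:246]; y,x=np.where(d>40); print(len(x),(x.min()+110,x.max()+110,y.min()+100,y.max()+100) if len(x) else '')
s=env.get_state();print(s['position'],s['contact_force'],np.abs(s['dq']).max())
E
```

```text
56 (np.int64(202), np.int64(210), np.int64(203), np.int64(210))
[ 565.94088078 -127.58043121  248.48283502] [-1.24811848  0.44688993 -0.99072548] 0.025633983214426698
```

View pics/m6.png

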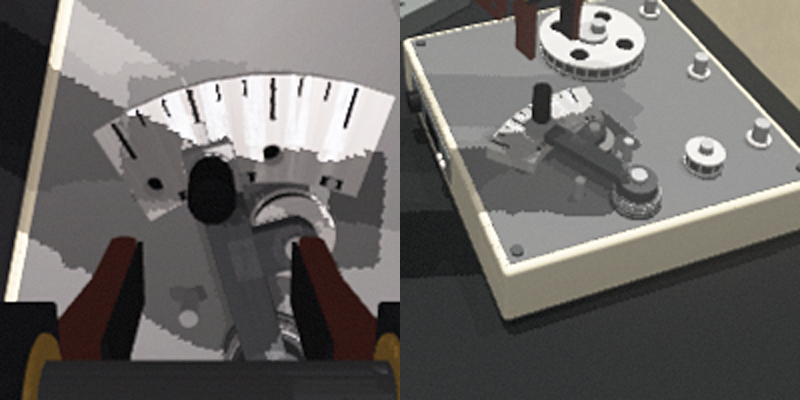

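The picture shows the pin upright in the bush and the pointer at the second long mark. The 45° hole at (155,183) and the 15° hole at (270,152) are both free, and the gripper is clear. In the bystander area only the pin's old place has changed.

```bash
python3 -c "
from station import env
print(env.sign_off())"
```

```text
the job is handed in; nothing more can be done
None
```

The pin is fully home in the 30° hole and alone holds the tensioner arm back. I handed the job in at about 16.7 s of the 64 s allowed, and `sign_off` gave no verdict.

**What I did:** I took the pin from the tool block, put it down through the bush and felt the plate under it. With it I swung the arm slowly to the second long mark, felt for the hole with light pressure, seated the pin and let go.

**Last checks:**
- **Depth:** the TCP stopped at z = 156.3 mm, 13.0 mm below where the pin touched the plate's top, which is the stated fully-home depth. It did not go lower under a further light press.
- **Hold:** when I eased the sideways push from about 6 N to 2 N before opening, the pin did not move.
- **Final picture:** the pin stands upright at the 30° mark, the 15° and 45° holes are free, and the gripper is well clear.
- **Bystanders:** between the first and last top views, the area I compared (tool block, bottle, rack, dishes) changed only where the pin used to stand.
- **Forces:** the highest vertical force shown was about 9.4 N. I only saw values at the end of each call, so brief peaks in between are not ruled out.

**What disagreed:** the top and wrist cameras differed by about 3–4 mm. My first reading of the bush was also 2–3 mm off, because I had taken the plate seen through the bush for the rim. I corrected both from close by before the pin went in.

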